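# Hold the cork sanding block home in its spring-loaded papering jig

## Task

Fresh paper has been glued under the cork sanding block and it must be held in the papering jig while the glue grips: lay the block flat on the jig's deck, slide it lengthwise between the low rails and under the dark steel strap, and push its end against the sprung brass plunger until it rests firmly on both red hard stops. The spring pushes it back out, so the job finishes with the gripper still there, pressing the block against the stops with a steady, moderate push; do not ram it, do not let go, and leave the tape roll, black thread spool and round tin where they stand.

Things in the scene. Friction and masses are not known exactly. Their poses are not given: they have to be found in the camera images.
- sanding_block: brown cork sanding block with paper under it, a plain box 44 (its x) x 70 (its y, lengthwise) x 25 mm (z), 35 to 75 g, loose on the table. Origin: centre of its underside. Either end may go into the jig; grip it across its 44 mm width near the trailing end.
- jig: papering jig, fixed to the table; x = push direction (open mouth to plunger), z up. Origin on the table under the channel's centre line. In its frame (mm): grey deck x -120 to 105, y +-50, top z = 8, bare from x = -120 to -55; blue plunger housing behind the stops, top z = 36. The block is home with its origin at x = -5, y = 0, z = 8.
- stops: the two red hard stops, fixed on the jig, left and right of the plunger: flat faces at jig x = 30 mm, y = +-9 to +-23, z = 8 to 32. Its origin and axes are the jig's.
- stop_face (a point): point in the plane of both stop faces, on the channel's centre line at plunger height (jig x = 30, y = 0, z = 20 mm); its axes are the jig's.
- mouth (a point): middle of the channel's flared mouth, on the deck (jig x = -55, y = 0, z = 8 mm). Two steel rails 6 mm high (top z = 14) leave a 48 mm wide channel from jig x = -25 to 30, widening from x = -25 to about 58 mm at x = -54.
- strap (a point): middle of the underside of the dark steel strap over the channel (jig x = 11, y = 0, z = 36 mm, 28 above the deck). The strap spans jig x = 4 to 18, top z = 42; its posts stand at y = +-24 to +-36.
- plunger (a joint): travel of the brass plunger (10 mm rod on the centre line, 12 mm above the deck, black knob behind), m: 0 = fully out, nose at jig x = 17.5 mm; grows as pressed along jig +x; about 0.012 with a block on the stops. Its spring pushes back with 4 N at 0, about 10 N at the stops; then the stops take the push. Friction adds if the block is also pressed down.
- tape_roll: roll of masking tape lying flat, 104 mm across, 25 mm high; origin: centre of underside. Bystander.
- thread_spool: wooden spool of black thread standing upright, 29 mm across, 42 mm high; origin: centre of underside. Bystander.
- round_tin: round gold tin, 69 mm across, 18 mm high; origin: centre of underside. Bystander.
There are look-alikes about, which are no part of the job. Several things have the shape of the sanding_block; the one meant has the colours described above.

How it is judged:
On the way:
1. the block lies flat on the deck with its leading end between the rails, not yet pressing the plunger (y of sanding_block in the frame of jig between -0.005 and 0.005 m and z of sanding_block in the frame of jig between 0.005 and 0.0115 m and angle between the y axis of sanding_block and the x axis of jig, either way round below 0.1 rad and angle between sanding_block's own z axis and vertical below 0.08 rad and x of sanding_block in the frame of jig above -0.075 m and value of joint plunger below 0.003 m), for 0.05 s.
At the end, for the whole second after the job is handed in: Block flat in the channel (height 3 mm, tilt 0.08 rad, centre line 5 mm, 0.10 rad), origin beyond jig x = -8 mm (home -5), plunger in by over 10.5 mm, over 2 N on the red stops, at rest, fingers still on it with over 3 N; kept through the last second (y of sanding_block in the frame of jig between -0.005 and 0.005 m and z of sanding_block in the frame of jig between 0.005 and 0.0115 m and angle between the y axis of sanding_block and the x axis of jig, either way round below 0.1 rad and angle between sanding_block's own z axis and vertical below 0.08 rad and x of sanding_block in the frame of jig above -0.008 m and value of joint plunger above 0.0105 m and contact force between sanding_block and stops above 2 N and contact force between the fingers and sanding_block above 3 N and linear speed of sanding_block below 0.01 m/s); the arm keeps its last pose, push and grip.
It fails at once if the block was rammed against the stops with more than 60 N (contact force between sanding_block and stops above 60 N).
It fails at once if the tape roll was moved more than 20 mm (distance of tape_roll from where it was at the start of the episode above 0.02 m).
It fails at once if the thread spool was moved more than 20 mm (distance of thread_spool from where it was at the start of the episode above 0.02 m).
It fails at once if the round tin was moved more than 20 mm (distance of round_tin from where it was at the start of the episode above 0.02 m).
It also fails if it takes over 48 s, if anything falls off the work surface, if the arm or the gripper's body presses on something with over 40 N, if the wrist force passes 120 N, or if a joint passes its speed limit or range.

## Robot

A 6-joint arm with a two-finger parallel gripper is mounted at the origin on a cart in front of the work surface, level with it; the furniture and walls round the work are solid. World frame = base frame: x ahead of the robot, y to its left, z up, the work surface at z = 0. Lengths are in m, angles in rad, forces in N, time in s.
With the tool pointing down it reaches from about 0.225 to 0.875 m from the base axis. Payload 3.4 kg.
Tool frame: the origin (TCP) lies midway between the tips of the shut fingers; the grasp point (between the pads) lies 19 mm behind it (manip.grip_point_offset is the distance from the TCP to the grasp point, in m); z points along the fingers, y is the line along which they close (so a half turn about z gives the same grasp; the last joint's range is limited). The gripper opens to 85 mm and grips with 20 to 120 N. Pads are 22 mm wide; open, the fingers measure 114 mm over their backs; the gripper's body (76 mm by 85 mm) begins 54 mm behind the grasp point. The pads swing forward as they close: fully open they stand 13 mm farther back than shut.
Start: joints at [1.155, 0.276, 1.505, -0, 1.361, -0.121], TCP at [0.167, 0.55, 0.231] pointing down, gripper open.
Joint ranges: [-2.89, 2.89], [-0.75, 2.08], [0.22, 2.7], [-1.18, 4.32], [0.11, 2.71], [-2.7, 2.7]. Speed limits (rad/s): [2.57, 2.57, 3.14, 3.14, 3.14, 3.14].

## Interface

Orientations are given as a unit quaternion [w, x, y, z].
In Python, from rig import manip gives the robot as it stands.
- The arm moves only by the shell command python3 -m handwheel 'ROWS' [FORCE]. ROWS is JSON, a list of rows, each an object with "translation": the shift along the tool's x, y, z in m, a list of three; "angular": the turn, a rotation vector about the tool's x, y, z in degrees, a list of three; "hand": the closure, from 0 (fully open) to 1 (shut). A call has 1 to 10 rows; each row shifts and turns the commanded pose from where the row before left it, along the tool's axes as they then stand; what a row does not reach is not made up. A row lasts 1/12 s, in which the tool goes at most 41.7 mm and 7.16 degrees, less where a joint would pass 70% of its speed; a pose out of reach is approached as far as the arm can. A call with a gripper value outside its range is refused whole. The fingers move at their own pace and stop on an object; FORCE is the grip in N (left out, the last holds). Time passes only in rows, so rows that do not move let the fingers close. It gives the time, the measured TCP pose, the force, the opening and the grip force at its end, in the units of the state.
- manip.get_state(): the state, without advancing time (a new reading comes with each control period).
- manip.get_image(name): name is "side" or "top" or "wrist"; returns the picture (420x560x3 uint8, red, green, blue); there is no depth.
- manip.camera_info(name): a dict with "camera_matrix" (3x3 intrinsics, pixels), "eye" and "orientation" of the camera in the world; the wrist camera has in their place "tool_from_camera" (4x4, takes a point from camera to tool coordinates, whose origin is the TCP and whose axes are the flange's). Camera axes: x right, y down, z forward; pixel columns grow to the right and rows downward; lengths in m; the calibration is good to about 2 mm. A picture is of the moment at which its call begins: read the wrist's pose just before it. camera_info takes no time and is no camera call.
- manip.sign_off(): hands the job in; it is judged then, once.
The state is a dict: "clock": time; "qpos": joint angles; "qd": joint speeds; "effort": joint torques, N m; "position": TCP position; "ee_rot": TCP orientation; "contact_force": force on the tool from outside, world axes, zero at the start; "moment": the same for the moment, N m; "width": finger opening in m; "gripper_force": force on a finger pad.
Only numpy, scipy, OpenCV 4.12 (cv2) and the standard library are available. Lean on these libraries where they do the work, as an engineer would, in place of code of your own. Each camera call takes 0.05 s, during which the arm holds its last target. There are 200 camera calls.

## Working session

There is one attempt and no reset: what is moved stays moved. The work goes in short steps, Python scripts to look and compute and a shell command to move; the robot and the scene stay as the last step left them, time stands still between calls to the robot, and variables do not carry over. Pictures are saved under pics/ and viewed, at most 10 in all, crops included, and the job is handed in when it is done.

```bash
mkdir -p pics; python3 - <<'E'
from rig import manip
import cv2,numpy as np
for n in("top","side"):
    cv2.imwrite(f"pics/{n}0.png",manip.get_image(n)[...,::-1]); c=manip.camera_info(n); print(n,c)
print(manip.camera_info("wrist")); print(manip.get_state()); print(manip.grip_point_offset)
E
```

```text
top {'camera_matrix': array([[428.18024604,   0.        , 282.26691412],
       [  0.        , 428.18024604, 212.56117269],
       [  0.        ,   0.        ,   1.        ]]), 'eye': array([0.48505161, 0.29156021, 0.88563221]), 'orientation': array([-0.04049702,  0.70572313, -0.70559698,  0.04947475])}
side {'camera_matrix': array([[540.17642213,   0.        , 280.29857824],
       [  0.        , 540.17642213, 205.59920371],
       [  0.        ,   0.        ,   1.        ]]), 'eye': array([0.44209479, 1.1838415 , 0.63988499]), 'orientation': array([ 0.03917476, -0.08952137,  0.87115261, -0.4811906 ])}
{'camera_matrix': array([[293.40205917,   0.        , 284.23308966],
       [  0.        , 293.40205917, 206.22445116],
       [  0.        ,   0.        ,   1.        ]]), 'tool_from_camera': array([[ 1.65073671e-04, -9.47316155e-01, -3.20299978e-01,
         8.20388675e-02],
       [ 9.99999963e-01,  8.67426394e-05,  2.58822876e-04,
         5.63777093e-04],
       [-2.17403426e-04, -3.20300009e-01,  9.47316134e-01,
        -1.42253460e-01],
       [ 0.00000000e+00,  0.00000000e+00,  0.00000000e+00,
         1.00000000e+00]])}
{'clock': 0.1, 'qpos': array([ 1.15499473e+00,  2.76545233e-01,  1.50601789e+00, -1.98983539e-05,
        1.36068389e+00, -1.21009235e-01]), 'qd': array([-0.0004758 , -0.00207862, -0.00281009, -0.00104274,  0.00113168,
       -0.00083299]), 'effort': array([ 1.70671035e-03, -4.17701590e+01, -2.46404243e+01, -2.12079868e-05,
        5.68117277e-03, -1.43109656e-05]), 'position': array([0.16688709, 0.54975783, 0.23051399]), 'ee_rot': array([-2.09982590e-04,  1.46860935e-01,  9.89156803e-01, -8.00140976e-04]), 'contact_force': array([ 0.51183931, -0.01674433,  0.23591824]), 'moment': array([ 0.02040253,  0.01925726, -0.01108418]), 'gripper_force': 0.0, 'width': 0.08562902997843709}
0.0187
```

View pics/top0.png

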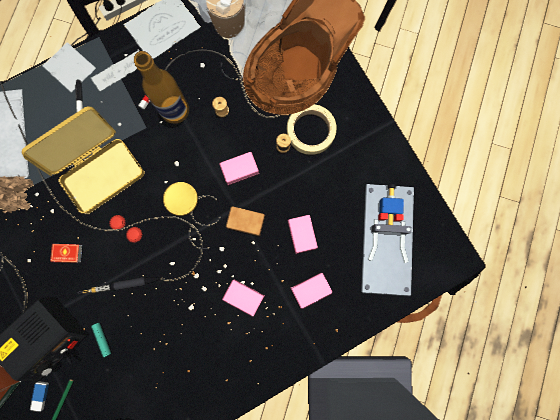

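View pics/side0.png

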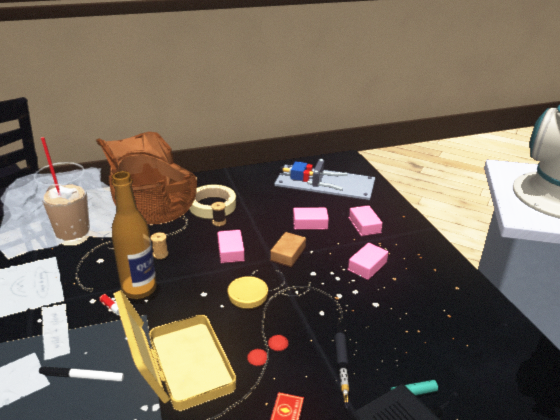

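The top view shows the cork block at about (245,220), pink look-alikes around it, and the jig at (388,240) with its mouth towards the robot (down in the picture). The side view shows the cork block at (288,249), flat on the table. Next I'll measure both.

```bash
cat > h.py <<'E'
from rig import manip
import cv2,numpy as np
from scipy.spatial.transform import Rotation as R
def rot(q): return R.from_quat(np.asarray(q),scalar_first=True).as_matrix()
def cam(n,st=None):
    c=manip.camera_info(n);K=c["camera_matrix"]
    if n=="wrist":
        T=c["tool_from_camera"];A=rot(st["ee_rot"]);return K,A@T[:3,3]+st["position"],A@T[:3,:3]
    return K,c["eye"],rot(c["orientation"])
def ray(cm,px,z):
    K,e,A=cm;px=np.atleast_2d(np.asarray(px,float))
    d=np.c_[px,np.ones(len(px))]@np.linalg.inv(K).T@A.T
    return e+d*((z-e[2])/d[:,2])[:,None]
def proj(cm,P):
    K,e,A=cm;p=(np.atleast_2d(P)-e)@A@K.T;return p[:,:2]/p[:,2:]
def blob(m,box,amin=50):
    mm=np.zeros(m.shape,np.uint8);x0,y0,x1,y1=box;mm[y0:y1,x0:x1]=m[y0:y1,x0:x1]
    cs,_=cv2.findContours(mm,cv2.RETR_EXTERNAL,cv2.CHAIN_APPROX_NONE)
    return sorted([c for c in cs if cv2.contourArea(c)>amin],key=cv2.contourArea)[::-1]
def rect(P): # P: world xy -> centre,size,angle of long axis deg
    (c,s,a)=cv2.minAreaRect((P[:,:2]*1000).astype(np.float32))
    if s[0]<s[1]: a+=90;s=s[::-1]
    return np.round(c,1),np.round(s,1),round((a+90)%180-90,2)
E
python3 - <<'E'
from h import *
im=cv2.imread("pics/top0.png");hsv=cv2.cvtColor(im,cv2.COLOR_BGR2HSV);cm=cam("top")
H,S,V=cv2.split(hsv);print("block hsv",hsv[220,245],"deck",hsv[270,375],"red",hsv[217,398])
b=blob(((H>5)&(H<22)&(S>100)&(V>80)).astype(np.uint8)*255,(215,195,275,245))[0][:,0]
print("block",rect(ray(cm,b,.025)),len(b))
d=blob(((S<70)&(V>110)).astype(np.uint8)*255,(345,170,425,305))[0][:,0]
print("deck",rect(ray(cm,d,.008)),d.min(0),d.max(0))
for nm,m,z in(("red",((H<6)|(H>174))&(S>150)&(V>90),.032),("blue",(H>100)&(H<125)&(S>150)&(V>80),.036)):
    for c in blob(m.astype(np.uint8)*255,(345,170,425,305),8):print(nm,rect(ray(cm,c[:,0],z)))
for nm,px,z in(("tape",(312,130),.025),("spool",(284,142),.042),("tin",(180,198),.018)):print(nm,ray(cm,px,z).round(3))
big=cv2.resize(im[175:305,345:430],None,fx=4.5,fy=4.5,interpolation=cv2.INTER_CUBIC);cv2.imwrite("pics/jigcrop.png",big)
E
```

```text
block hsv [ 15 148 221] deck [104  22 220] red [  1 195 254]
block (array([579.5, 356.4]), array([70.3, 45.2]), 76.33) 104
deck (array([543.9,  63.2]), array([223.7,  99.9]), -3.77) [362 184] [413 295]
red (array([587.6,  77.8]), array([16.5, 12.2]), -89.95)
red (array([585.6,  47.6]), array([16.5, 12.2]), -89.96)
blue (array([608.6,  60.9]), array([42.3, 30.7]), 87.92)
tape [[0.768 0.219 0.025]]
spool [[0.737 0.277 0.042]]
tin [[0.626 0.49  0.018]]
```

View pics/jigcrop.png

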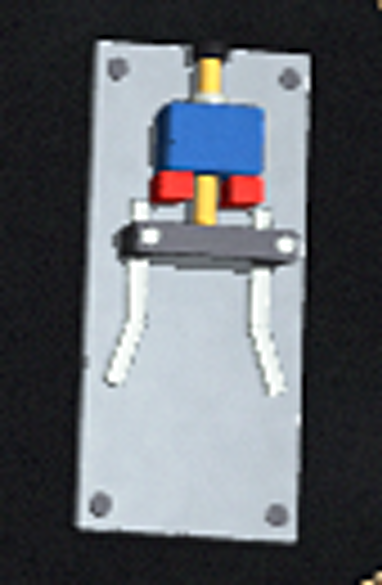

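The deck comes out at 223.7 x 99.9 mm and the block at 70.3 x 45.2 mm, both matching the given sizes. The crop shows the jig axis tilted about -3.8° with the mouth at the bottom. I'll move above the block's trailing end and turn.

```bash
python3 -m handwheel '[{"translation":[-0.035,-0.0068,0],"angular":[0,0,0],"hand":0.2},{"translation":[-0.035,-0.0068,0],"angular":[0,0,0],"hand":0.2},{"translation":[-0.035,-0.0068,0],"angular":[0,0,0],"hand":0.2},{"translation":[-0.035,-0.0068,0],"angular":[0,0,0],"hand":0.2},{"translation":[-0.035,-0.0068,0],"angular":[0,0,0],"hand":0.2},{"translation":[-0.035,-0.0068,0],"angular":[0,0,0],"hand":0.2},{"translation":[-0.035,-0.0068,0],"angular":[0,0,0],"hand":0.2},{"translation":[-0.035,-0.0068,0],"angular":[0,0,0],"hand":0.2},{"translation":[-0.035,-0.0068,0],"angular":[0,0,0],"hand":0.2},{"translation":[-0.035,-0.0068,0],"angular":[0,0,0],"hand":0.2}]' 50
python3 -m handwheel '[{"translation":[-0.034,-0.0067,0],"angular":[0,0,0],"hand":0.2},{"translation":[-0.034,-0.0067,0],"angular":[0,0,0],"hand":0.2},{"translation":[-0.034,-0.0067,0],"angular":[0,0,0],"hand":0.2},{"translation":[0,0,0],"angular":[0,0,6.7],"hand":0.2},{"translation":[0,0,0],"angular":[0,0,6.7],"hand":0.2},{"translation":[0,0,0],"angular":[0,0,6.7],"hand":0.2},{"translation":[0,0,0],"angular":[0,0,6.7],"hand":0.2},{"translation":[0,0,0],"angular":[0,0,6.7],"hand":0.2},{"translation":[0,0,0],"angular":[0,0,6.7],"hand":0.2},{"translation":[0,0,0],"angular":[0,0,6.7],"hand":0.2}]'
python3 -m handwheel '[{"translation":[0,0,0.02],"angular":[0,0,6.65],"hand":0.2},{"translation":[0,0,0.02],"angular":[0,0,6.65],"hand":0.2},{"translation":[0,0,0.02],"angular":[0,0,6.65],"hand":0.2},{"translation":[0,0,0.02],"angular":[0,0,6.65],"hand":0.2},{"translation":[0,0,0],"angular":[0,0,6.65],"hand":0.2},{"translation":[0,0,0],"angular":[0,0,6.65],"hand":0.2},{"translation":[0,0,0],"angular":[0,0,0],"hand":0.2}]'
cat >> h.py <<'E'
def totool(target,yaw=None,st=None): # world xyz delta in tool axes, tool z turn (deg) so that tool y has yaw
    st=st or manip.get_state();A=rot(st["ee_rot"]);y=np.degrees(np.arctan2(A[1,1],A[0,1]))
    print("pos",st["position"].round(4),"yawy",y.round(2),"tilt",A[:,2].round(4),"move",(A.T@(np.asarray(target)-st["position"])).round(4),"turn",None if yaw is None else round(-((yaw-y+180)%360-180),2))
E
python3 - <<'E'
from h import *
st=manip.get_state();im=cv2.cvtColor(manip.get_image("wrist"),cv2.COLOR_RGB2BGR);cv2.imwrite("pics/w1.png",im);cm=cam("wrist",st)
H,S,V=cv2.split(cv2.cvtColor(im,cv2.COLOR_BGR2HSV))
for b in blob(((H>5)&(H<22)&(S>100)&(V>80)).astype(np.uint8)*255,(0,0,560,420),500)[:4]:print(b[:,0].min(0),b[:,0].max(0),rect(ray(cm,b[:,0],.025)))
totool([.5741,.334,.1],-13.67,st);print(st["width"])
E
```

```text
clock: 0.93
position: [0.4834, 0.3822, 0.2309]
ee_rot: [-0.0, 0.147, 0.989, -0.0]
contact_force: [0.5, 0.5, -0.8]
width: 0.0687
gripper_force: 0.0
clock: 1.77
position: [0.5737, 0.3344, 0.2306]
ee_rot: [-0.0, 0.531, 0.847, -0.001]
contact_force: [0.1, 0.0, -0.1]
width: 0.0683
gripper_force: 0.0
clock: 2.35
position: [0.5734, 0.3344, 0.1501]
ee_rot: [-0.0, 0.787, 0.617, -0.001]
contact_force: [-0.3, -0.5, 0.8]
width: 0.0685
gripper_force: 0.0
[261 135] [310 210] (array([580.8, 357.3]), array([70.7, 44.7]), 76.31)
[535 149] [559 255] (array([817.2, 264.8]), array([111.5,  21.8]), -87.05)
[518  24] [559  65] (array([804.9, 411. ]), array([32.7, 26.8]), -0.18)
pos [0.5734 0.3344 0.1501] yawy -13.79 tilt [-2.e-03 -9.e-04 -1.e+00] move [-0.0001  0.0008  0.0501] turn -0.12
0.06852690008641071
```

View pics/w1.png

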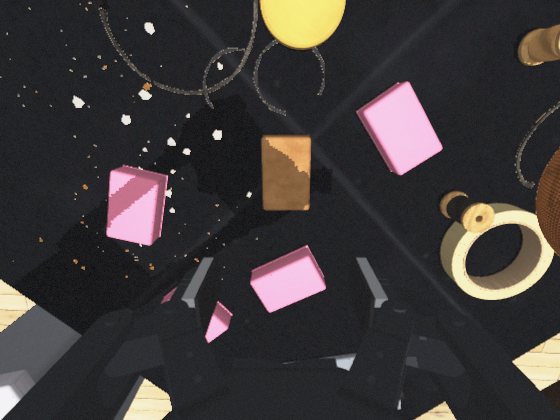

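The wrist view shows the cork block at (286,172), centred between the fingers. It agrees with the top view to 1.3 mm and the sides are clear. Descending to grip.

```bash
python3 -m handwheel '[{"translation":[0.001,0.0014,0.025],"angular":[0,0,0],"hand":0.2},{"translation":[0,0,0.025],"angular":[0,0,0],"hand":0.2},{"translation":[0,0,0.025],"angular":[0,0,0],"hand":0.2},{"translation":[0,0,0.025],"angular":[0,0,0],"hand":0.2},{"translation":[0,0,0.02],"angular":[0,0,0],"hand":0.2},{"translation":[0,0,0.012],"angular":[0,0,0],"hand":0.2},{"translation":[0,0,0.009],"angular":[0,0,0],"hand":0.2},{"translation":[0,0,0],"angular":[0,0,0],"hand":0.2}]'
python3 -m handwheel '[{"translation":[0,0,0],"angular":[0,0,0],"hand":0.4},{"translation":[0,0,0],"angular":[0,0,0],"hand":0.5},{"translation":[0,0,0],"angular":[0,0,0],"hand":0.6},{"translation":[0,0,0],"angular":[0,0,0],"hand":0.8},{"translation":[0,0,0],"angular":[0,0,0],"hand":1},{"translation":[0,0,0],"angular":[0,0,0],"hand":1},{"translation":[0,0,0],"angular":[0,0,0],"hand":1},{"translation":[0,0,0],"angular":[0,0,0],"hand":1}]' 50
```

```text
clock: 3.07
position: [0.5748, 0.3349, 0.0087]
ee_rot: [-0.0, 0.786, 0.618, -0.001]
contact_force: [-0.2, -0.3, 0.2]
width: 0.0682
gripper_force: 0.0
clock: 3.73
position: [0.5768, 0.3358, 0.0121]
ee_rot: [0.0, 0.786, 0.618, 0.002]
contact_force: [0.1, 0.5, 6.2]
width: 0.0435
gripper_force: 52.4
```

The block is gripped: width 43.5 mm, 52 N. Next: lift, carry, turn and hover behind the mouth.

```bash
python3 -m handwheel '[{"translation":[0,0,-0.01],"angular":[0,0,0],"hand":1},{"translation":[0,0,-0.025],"angular":[0,0,0],"hand":1},{"translation":[0,0,-0.035],"angular":[0,0,0],"hand":1},{"translation":[0,0,-0.035],"angular":[0,0,0],"hand":1},{"translation":[-0.03,-0.007,0],"angular":[0,0,0],"hand":1},{"translation":[-0.03,-0.007,0],"angular":[0,0,0],"hand":1},{"translation":[-0.03,-0.007,0],"angular":[0,0,0],"hand":1},{"translation":[-0.03,-0.007,0],"angular":[0,0,0],"hand":1},{"translation":[-0.03,-0.007,0],"angular":[0,0,0],"hand":1},{"translation":[-0.03,-0.007,0],"angular":[0,0,0],"hand":1}]'
python3 -m handwheel '[{"translation":[-0.03,-0.007,0],"angular":[0,0,0],"hand":1},{"translation":[-0.03,-0.007,0],"angular":[0,0,0],"hand":1},{"translation":[-0.03,-0.007,0],"angular":[0,0,0],"hand":1},{"translation":[-0.0195,-0.005,0],"angular":[0,0,0],"hand":1},{"translation":[0,0,0],"angular":[0,0,6.7],"hand":1},{"translation":[0,0,0],"angular":[0,0,6.7],"hand":1},{"translation":[0,0,0],"angular":[0,0,6.7],"hand":1},{"translation":[0,0,0],"angular":[0,0,6.7],"hand":1},{"translation":[0,0,0],"angular":[0,0,6.7],"hand":1},{"translation":[0,0,0],"angular":[0,0,6.7],"hand":1}]'
python3 -m handwheel '[{"translation":[0,0,0],"angular":[0,0,6.7],"hand":1},{"translation":[0,0,0],"angular":[0,0,6.7],"hand":1},{"translation":[0,0,0],"angular":[0,0,6.7],"hand":1},{"translation":[0,0,0],"angular":[0,0,6.7],"hand":1},{"translation":[0,0,0],"angular":[0,0,6.7],"hand":1},{"translation":[0,0,0],"angular":[0,0,6.4],"hand":1},{"translation":[0,0,0],"angular":[0,0,0],"hand":1},{"translation":[0,0,0],"angular":[0,0,0],"hand":1}]'
python3 - <<'E'
from h import *
st=manip.get_state();im=cv2.cvtColor(manip.get_image("wrist"),cv2.COLOR_RGB2BGR);cv2.imwrite("pics/w2.png",im);cm=cam("wrist",st)
H,S,V=cv2.split(cv2.cvtColor(im,cv2.COLOR_BGR2HSV))
for nm,m,z in(("deck",(S<70)&(V>110),.008),("red",((H<6)|(H>174))&(S>150)&(V>90),.032),("blue",(H>100)&(H<125)&(S>150)&(V>80),.036),("block",(H>5)&(H<22)&(S>100)&(V>60),st["position"][2]+.013)):
    for c in blob(m.astype(np.uint8)*255,(0,0,560,420),60)[:3]:print(nm,c[:,0].min(0),c[:,0].max(0),rect(ray(cm,c[:,0],z)))
totool([.4406,.070,.06],-93.77,st);print(st["width"],st["gripper_force"],st["contact_force"])
E
```

```text
clock: 4.57
position: [0.491, 0.1691, 0.1157]
ee_rot: [0.0, 0.786, 0.618, -0.0]
contact_force: [-0.3, -0.3, -0.8]
width: 0.0433
gripper_force: 51.8
clock: 5.4
position: [0.4407, 0.07, 0.1157]
ee_rot: [-0.0, 0.952, 0.307, 0.0]
contact_force: [-0.1, -0.3, -0.0]
width: 0.0434
gripper_force: 51.8
clock: 6.07
position: [0.4408, 0.0701, 0.1156]
ee_rot: [-0.0, 0.999, -0.032, 0.0]
contact_force: [0.3, -0.2, -0.6]
width: 0.0434
gripper_force: 51.8
deck [219   0] [354 212] (array([515.5,  64.5]), array([163.8,  99.3]), -3.69)
deck [ 0 20] [ 90 130] (array([557. , 252.4]), array([71.1, 44.6]), 13.26)
deck [378 193] [486 309] (array([384.5, -62.1]), array([133.8,  57.6]), -17.04)
red [253   0] [273  22] (array([584.8,  75.6]), array([13.4, 12.6]), 86.38)
red [299   0] [321  22] (array([582.8,  44.6]), array([14.3, 12.6]), 86.38)
block [235 161] [331 300] (array([464.8,  69.4]), array([72.5, 44.5]), -2.85)
pos [0.4408 0.0701 0.1156] yawy -93.63 tilt [ 1.e-04  1.e-04 -1.e+00] move [-0.0002  0.0001  0.0556] turn 0.14
0.04341335527353577 51.770119071006775 [ 0.26254324 -0.18269175 -0.56412148]
```

View pics/w2.png

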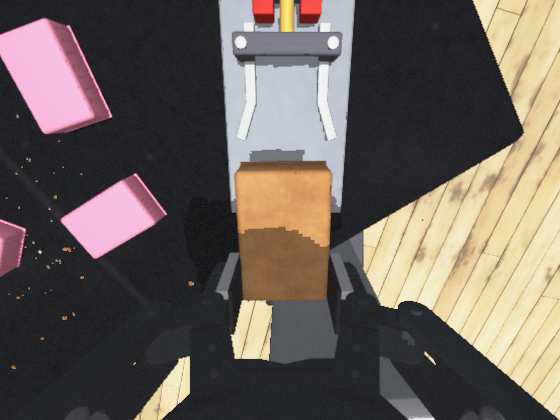

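The wrist view shows the block held straight, top face at columns 236–331 and rows 165–300. The deck mouth edge is at row 212, with the rails converging ahead at rows 55–140. I'll compare the block's edges with the rails and the deck edges on the saved image.

```bash
python3 - <<'E'
from h import *
st=manip.get_state();im=cv2.imread("pics/w2.png");cm=cam("wrist",st)
H,S,V=[a.astype(int) for a in cv2.split(cv2.cvtColor(im,cv2.COLOR_BGR2HSV))]
a=np.radians(-3.73);ux=np.array([np.cos(a),np.sin(a)]);uy=np.array([-ux[1],ux[0]]);O=np.array([.552,.0624])
def edges(m,rows,z,nm,cols):
    L=[];Rr=[]
    for r in rows:
        c=np.where(m[r,cols[0]:cols[1]])[0]+cols[0]
        if len(c): L.append((c[0]-.0,r));Rr.append((c[-1]+1,r))
    o=[]
    for e in(L,Rr):
        P=ray(cm,e,z)[:,:2]-O;x=P@ux*1e3;y=P@uy*1e3;k=np.polyfit(x,y,1);res=abs(y-np.polyval(k,x));g=res<2*np.median(res)+.3;k=np.polyfit(x[g],y[g],1)
        o+=[(round(x[g].mean(),1),round(y[g].mean(),2),round(np.degrees(np.arctan(k[0])),2))]
    print(nm,"L,R (x,y,slope)",o,"mid",round((o[0][1]+o[1][1])/2,2))
edges((H>5)&(H<22)&(S>100)&(V>60),range(175,245),st["position"][2]+.013,"block",(215,350))
edges((S<70)&(V>90),range(60,200),.008,"deck",(205,375))
for r in (62,70,80,90,100): print(r,V[r,240:262],V[r,312:334])
E
```

```text
block L,R (x,y,slope) [(np.float64(-74.0), np.float64(23.19), np.float64(-0.25)), (np.float64(-73.9), np.float64(-20.82), np.float64(1.84))] mid 1.19
deck L,R (x,y,slope) [(np.float64(-47.5), np.float64(49.08), np.float64(0.02)), (np.float64(-47.3), np.float64(-50.43), np.float64(0.03))] mid -0.68
62 [109  95  96  99 101 141 144 146 142 139 140 143 145 145 122  99 121 124
 122 120 123 122] [123 121 122 118 118 115 107 143 150 145 145 145 142 143 140 137 122  85
  88 108 157 174]
70 [212 213 212 213 216 228 240 240 241 240 241 241 243 242 217 142 211 213
 214 209 209 211] [212 211 208 209 190 116 165 239 245 244 243 242 242 241 242 240 215 210
 208 207 206 209]
80 [213 211 213 213 204 207 240 241 241 240 240 242 243 243 233 159 190 212
 213 211 212 208] [212 212 210 212 190 129 215 245 244 244 243 241 242 242 242 231 183 207
 209 207 207 211]
90 [212 213 213 213 196 170 233 240 241 241 241 241 242 244 241 190 168 214
 212 214 212 213] [206 207 206 208 189 119 213 246 245 244 243 242 243 242 240 222 207 209
 208 209 210 210]
100 [215 215 214 215 213 210 222 244 244 241 241 241 242 242 241 213 155 213
 212 211 210 212] [207 206 208 203 173 174 242 244 244 243 242 242 242 242 236 191 208 210
 210 209 209 210]
```

Deck mid is -0.7 mm and block mid +1.2 mm, so I shift about 1.6 mm along tool +y, then lower.

```bash
python3 -m handwheel '[{"translation":[-0.002,0.0016,0.02],"angular":[0,0,0.1],"hand":1},{"translation":[0,0,0.025],"angular":[0,0,0],"hand":1},{"translation":[0,0,0.025],"angular":[0,0,0],"hand":1},{"translation":[0,0,0.015],"angular":[0,0,0],"hand":1},{"translation":[0,0,0.005],"angular":[0,0,0],"hand":1},{"translation":[0,0,0],"angular":[0,0,0],"hand":1}]'
python3 -m handwheel '[{"translation":[0,0,0.003],"angular":[0,0,0],"hand":1},{"translation":[0,0,0.002],"angular":[0,0,0],"hand":1},{"translation":[0,0,0],"angular":[0,0,0],"hand":1}]'
```

```text
clock: 6.62
position: [0.4379, 0.0686, 0.0243]
ee_rot: [0.0, 0.999, -0.033, -0.001]
contact_force: [-0.5, 0.0, -0.7]
width: 0.0438
gripper_force: 51.7
clock: 6.87
position: [0.4396, 0.0686, 0.0209]
ee_rot: [-0.0, 0.999, -0.034, 0.001]
contact_force: [-0.3, -0.0, -1.2]
width: 0.0437
gripper_force: 51.7
```

```bash
python3 -m handwheel '[{"translation":[0,0,0.001],"angular":[0,0,0],"hand":1},{"translation":[0,0,0],"angular":[0,0,0],"hand":1},{"translation":[0,0,0],"angular":[0,0,0],"hand":1}]'
python3 - <<'E'
from h import *
st=manip.get_state();im=cv2.cvtColor(manip.get_image("wrist"),cv2.COLOR_RGB2BGR);cv2.imwrite("pics/w3.png",im)
cv2.imwrite("pics/s3.png",cv2.cvtColor(manip.get_image("side"),cv2.COLOR_RGB2BGR))
print(st["position"],st["contact_force"],st["moment"])
E
```

```text
clock: 7.12
position: [0.4396, 0.0686, 0.0201]
ee_rot: [-0.0, 0.999, -0.034, 0.001]
contact_force: [0.1, 0.0, 4.8]
width: 0.0436
gripper_force: 52.3
[0.43960147 0.06862892 0.02006534] [0.0919477  0.02291195 4.76778936] [-0.09205828  0.05437717  0.03410671]
```

View pics/w3.png

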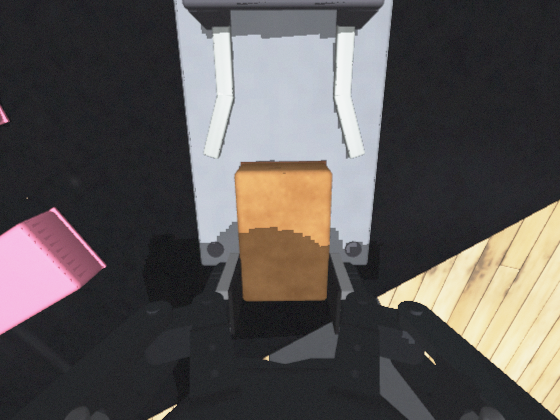

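The block lies on the deck (4.8 N upward at TCP z 0.0201) and is centred: block mid is column 283, rail mid 284. Sliding it in.

```bash
python3 -m handwheel '[{"translation":[0.004,0,-0.0003],"angular":[0,0,0],"hand":1},{"translation":[0.006,0,0],"angular":[0,0,0],"hand":1},{"translation":[0.006,0,0],"angular":[0,0,0],"hand":1},{"translation":[0.006,0,0],"angular":[0,0,0],"hand":1},{"translation":[0.006,0,0],"angular":[0,0,0],"hand":1},{"translation":[0.006,0,0],"angular":[0,0,0],"hand":1},{"translation":[0.006,0,0],"angular":[0,0,0],"hand":1},{"translation":[0.004,0,0],"angular":[0,0,0],"hand":1},{"translation":[0,0,0],"angular":[0,0,0],"hand":1},{"translation":[0,0,0],"angular":[0,0,0],"hand":1}]'
python3 - <<'E'
from h import *
st=manip.get_state();cv2.imwrite("pics/w4.png",cv2.cvtColor(manip.get_image("wrist"),cv2.COLOR_RGB2BGR))
totool([.5,.06,.02],-93.73,st);print(st["contact_force"],st["moment"])
E
```

```text
clock: 8.05
position: [0.483, 0.0656, 0.02]
ee_rot: [0.0, 0.999, -0.034, 0.0]
contact_force: [-0.7, -1.0, 4.5]
width: 0.0435
gripper_force: 52.4
pos [0.483  0.0656 0.02  ] yawy -93.88 tilt [ 5.e-04 -1.e-04 -1.e+00] move [0.0173 0.0044 0.0001] turn -0.15
[-0.69803036 -0.96886247  4.54368866] [-0.09155601  0.14519583  0.01014737]
```

View pics/w4.png

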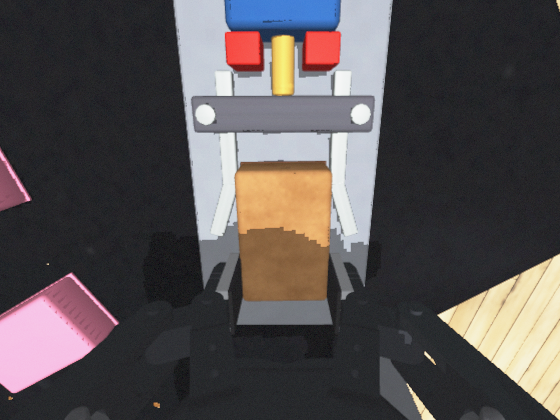

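The block's leading end is now between the rails and centred (block mid column 283.5, rails 282.5), with the plunger and stops clear ahead at rows 35–95. Advancing to the plunger.

```bash
python3 -m handwheel '[{"translation":[0.003,0,0],"angular":[0,0,0],"hand":1},{"translation":[0.003,0,0],"angular":[0,0,0],"hand":1},{"translation":[0.003,0,0],"angular":[0,0,0],"hand":1},{"translation":[0.003,0,0],"angular":[0,0,0],"hand":1},{"translation":[0.003,0,0],"angular":[0,0,0],"hand":1},{"translation":[0.003,0,0],"angular":[0,0,0],"hand":1},{"translation":[0.003,0,0],"angular":[0,0,0],"hand":1},{"translation":[0.002,0,0],"angular":[0,0,0],"hand":1},{"translation":[0,0,0],"angular":[0,0,0],"hand":1},{"translation":[0,0,0],"angular":[0,0,0],"hand":1}]' 60
python3 -m handwheel '[{"translation":[0.002,0,0],"angular":[0,0,0],"hand":1},{"translation":[0.002,0,0],"angular":[0,0,0],"hand":1},{"translation":[0.002,0,0],"angular":[0,0,0],"hand":1},{"translation":[0,0,0],"angular":[0,0,0],"hand":1},{"translation":[0,0,0],"angular":[0,0,0],"hand":1}]'
```

```text
clock: 8.93
position: [0.5045, 0.0641, 0.0201]
ee_rot: [0.0, 0.999, -0.034, -0.001]
contact_force: [-3.9, 1.0, 7.2]
width: 0.0434
gripper_force: 60.3
clock: 9.35
position: [0.5104, 0.0637, 0.0201]
ee_rot: [0.0, 0.999, -0.034, -0.001]
contact_force: [-3.5, 0.5, 7.4]
width: 0.0434
gripper_force: 60.4
```

```bash
for i in 1 2; do python3 -m handwheel '[{"translation":[0.0015,0,0],"angular":[0,0,0],"hand":1},{"translation":[0.0015,0,0],"angular":[0,0,0],"hand":1},{"translation":[0,0,0],"angular":[0,0,0],"hand":1},{"translation":[0,0,0],"angular":[0,0,0],"hand":1}]' | grep -E 'position|contact'; done
```

```text
position: [0.5131, 0.0635, 0.0201]
contact_force: [-5.0, 0.2, 9.0]
position: [0.5139, 0.0635, 0.0201]
contact_force: [-8.3, 0.5, 12.8]
```

```bash
python3 -m handwheel '[{"translation":[0,0,-0.001],"angular":[0,0,0],"hand":1},{"translation":[0.0015,0,0],"angular":[0,0,0],"hand":1},{"translation":[0.0015,0,0],"angular":[0,0,0],"hand":1},{"translation":[0,0,0],"angular":[0,0,0],"hand":1},{"translation":[0,0,0],"angular":[0,0,0],"hand":1}]' | grep -E 'position|contact|rot';for i in 1 2; do python3 -m handwheel '[{"translation":[0.0015,0,0],"angular":[0,0,0],"hand":1},{"translation":[0.0015,0,0],"angular":[0,0,0],"hand":1},{"translation":[0,0,0],"angular":[0,0,0],"hand":1},{"translation":[0,0,0],"angular":[0,0,0],"hand":1}]' | grep -E 'position|contact'; done
python3 - <<'E'
from h import *
st=manip.get_state();cv2.imwrite("pics/w5.png",cv2.cvtColor(manip.get_image("wrist"),cv2.COLOR_RGB2BGR))
totool([.5,.06,.02],-93.73,st);print(st["contact_force"],st["moment"])
E
```

```text
position: [0.5155, 0.0633, 0.0201]
ee_rot: [-0.0, 0.999, -0.034, -0.005]
contact_force: [-8.5, 0.1, 8.5]
position: [0.5176, 0.0632, 0.0201]
contact_force: [-9.8, 1.6, 9.4]
position: [0.5195, 0.0631, 0.0201]
contact_force: [-11.3, 1.6, 12.4]
pos [0.5195 0.0631 0.0201] yawy -93.88 tilt [-1.380e-02  5.000e-04 -9.999e-01] move [-0.0192  0.0044  0.0004] turn -0.15
[-11.25075489   1.64052904  12.36297314] [-0.02836008  1.71904318 -0.03207247]
```

View pics/w5.png

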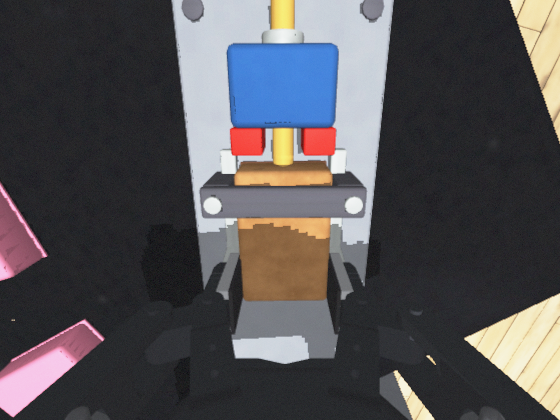

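The plunger now rests on the block's front (283,163) and the red stops' faces are still about 8 px ahead (row 154). The tool is tipping about 0.8°, so I counter that and keep pressing gently.

```bash
python3 -m handwheel '[{"translation":[0,0,-0.0007],"angular":[0,0.8,0],"hand":1},{"translation":[0.0015,0,0],"angular":[0,0,0],"hand":1},{"translation":[0.0015,0,0],"angular":[0,0,0],"hand":1},{"translation":[0,0,0],"angular":[0,0,0],"hand":1},{"translation":[0,0,0],"angular":[0,0,0],"hand":1}]' | grep -E 'position|contact|rot';for i in 1 2; do python3 -m handwheel '[{"translation":[0.0015,0,0],"angular":[0,0,0],"hand":1},{"translation":[0.0015,0,0],"angular":[0,0,0],"hand":1},{"translation":[0,0,0],"angular":[0,0,0],"hand":1},{"translation":[0,0,0],"angular":[0,0,0],"hand":1}]' | grep -E 'position|contact|rot'; done
```

```text
position: [0.5218, 0.0629, 0.0201]
ee_rot: [0.0, 0.999, -0.034, -0.001]
contact_force: [-12.2, 0.8, 8.2]
position: [0.5238, 0.0628, 0.0201]
ee_rot: [0.0, 0.999, -0.034, -0.002]
contact_force: [-13.5, 0.1, 9.5]
position: [0.5257, 0.0627, 0.0201]
ee_rot: [0.0, 0.999, -0.034, -0.003]
contact_force: [-13.7, 1.8, 10.9]
```

```bash
for i in 1 2 3; do python3 -m handwheel '[{"translation":[0.001,0,-0.0001],"angular":[0,0.05,0],"hand":1},{"translation":[0.001,0,0],"angular":[0,0,0],"hand":1},{"translation":[0,0,0],"angular":[0,0,0],"hand":1},{"translation":[0,0,0],"angular":[0,0,0],"hand":1}]' | grep -E 'position|contact'; done
```

```text
position: [0.526, 0.0626, 0.0201]
contact_force: [-17.8, 2.2, 13.5]
position: [0.526, 0.0627, 0.0201]
contact_force: [-21.1, 1.8, 15.3]
position: [0.526, 0.0626, 0.0201]
contact_force: [-23.9, 2.7, 18.3]
```

It has stopped hard at 0.526 with the force climbing, so it is on the stops. I'll ease the down-pressure, add a little push, and check.

```bash
python3 -m handwheel '[{"translation":[0.001,0,-0.0008],"angular":[0,0,0],"hand":1},{"translation":[0.001,0,0],"angular":[0,0,0],"hand":1},{"translation":[0,0,0],"angular":[0,0,0],"hand":1},{"translation":[0,0,0],"angular":[0,0,0],"hand":1},{"translation":[0,0,0],"angular":[0,0,0],"hand":1},{"translation":[0,0,0],"angular":[0,0,0],"hand":1}]'
python3 - <<'E'
from h import *
st=manip.get_state();im=cv2.cvtColor(manip.get_image("wrist"),cv2.COLOR_RGB2BGR)
cv2.imwrite("pics/w6.png",cv2.resize(im[60:320,190:380],None,fx=2.2,fy=2.2,interpolation=cv2.INTER_CUBIC))
totool([.5,.06,.02],-93.73,st);print(st["contact_force"],st["moment"],st["clock"])
E
```

```text
clock: 13.73
position: [0.526, 0.0627, 0.0201]
ee_rot: [0.0, 0.999, -0.034, -0.009]
contact_force: [-25.5, 2.9, 16.0]
width: 0.0435
gripper_force: 62.8
pos [0.526  0.0627 0.0201] yawy -93.9 tilt [-1.780e-02  5.000e-04 -9.998e-01] move [-0.0258  0.0045  0.0006] turn -0.17
[-25.52753662   2.88753534  15.9750466 ] [ 0.20367269  3.88748486 -0.15733451] 13.7333
```

View pics/w6.png

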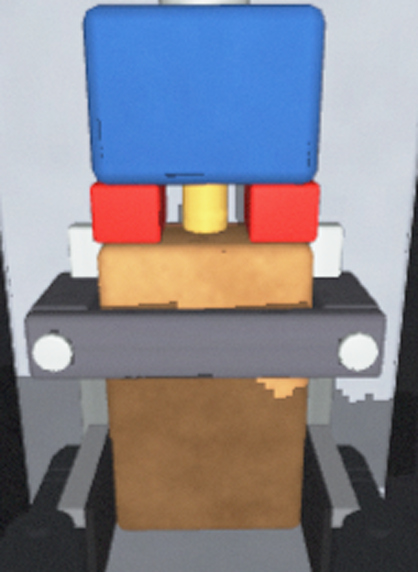

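The picture shows the block's front edge flush against both red faces (crop row 240), with the plunger pressed in and the block square under the strap. The push is a steady 25 N or so, with the grip at 63 N. Handing in.

```bash
python3 -c "
from rig import manip
print(manip.sign_off())"
```

```text
the job is handed in; nothing more can be done
None
```

I handed the job in with the cork block flat in the jig and square against both red stops, held by the gripper with a steady push of about 25 N; I never went near the tape roll, spool or tin, but the hand-in returned no verdict.

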